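Lay out the sensor kit on its outline pads

ROBOT

A 7-joint arm with a two-finger parallel gripper is mounted at the origin on the work surface. World frame = base frame: x ahead of the robot, y to its left, z up, the work surface at z = 0. Lengths are in m, angles in rad, forces in N, time in s.
With the tool pointing down it reaches from about 0.4 to 0.875 m from the base axis. Payload 19.3 kg.
Tool frame: the origin (TCP) lies midway between the tips of the shut fingers; the grasp point (between the pads) lies 19 mm behind it; z points along the fingers, y is the line along which they close (so a half turn about z gives the same grasp; the last joint's range is limited). The gripper opens to 85 mm and grips with 20 to 120 N. Pads are 22 mm wide; open, the fingers measure 114 mm over their backs; the gripper's body (76 mm by 85 mm) begins 54 mm behind the grasp point. The pads swing forward as they close: fully open they stand 13 mm farther back than shut.
Start: joints at [1.182, 0.521, -0.036, 1.599, 0.021, 1.021, -0.113], TCP at [0.196, -0.594, 0.231] pointing down, gripper open.
Joint ranges: [-2.91, 2.91], [-0.3, 2.13], [-1.5, 1.42], [0.17, 2.43], [-1.26, 4.41], [0.16, 1.93], [-2.52, 2.52]. Speed limits (rad/s): [1.89, 1.89, 2.39, 2.39, 3.01, 3.01, 3.01].

INTERFACE

Orientations are given as [roll, pitch, yaw] about the fixed x, y, z axes, in that order (R = Rz(yaw) Ry(pitch) Rx(roll)).
In Python, from workcell import bot, imaging, job gives the robot as it stands (bot), with the cameras (imaging) and the job (job).
- The arm moves only by the shell command python3 nudge.py 'ROWS' [FORCE]. ROWS is a JSON list of rows, 1 to 5 of them, each of 7 numbers: the finger opening in m, then dx, dy, dz in m, then a rotation vector rx, ry, rz in rad; each row is the pose to reach, as a shift and turn from the pose commanded when the command began, along the tool's axes at that moment; what a row does not reach only later rows make up. A row lasts 1/8 s, in which the tool goes at most 0.0625 m and 0.188 rad, less where a joint would pass 70% of its speed; a pose out of reach is approached as far as the arm can. The fingers move at their own pace and stop on an object; FORCE is the grip in N (left out, the last holds). Time passes only in rows, so rows that do not move let the fingers close. It prints the time, the measured TCP pose, the force, the opening and the grip force at its end.
- bot.observe(): the state, without advancing time (a new reading comes with each control period).
- imaging.grab_frame(name): name is "side" or "top"; returns the picture (384x512x3 uint8, blue, green, red); there is no depth.
- imaging.calibration(name): a dict with "vfov" (degrees; the focal length in pixels is half the picture's height over the tangent of half this angle, whatever the lens; pixels are square), "cx", "cy" (the principal point, pixels), "dist_coeffs" ([k1, k2, p1, p2, k3] as OpenCV has them; the pictures are not rectified), "eye" and "attitude" of the camera in the world. Camera axes: x right, y down, z forward; pixel columns grow to the right and rows downward; lengths in m; the calibration is good to about 2 mm. A picture is of the moment at which its call begins. calibration takes no time and is no camera call.
- job.job_done(): hands the job in; it is judged then, once.
The state is a dict: "clock": time; "qpos": joint angles; "qd": joint speeds; "joint_efforts": joint torques, N m; "position": TCP position; "tool_rot": TCP orientation; "force": force on the tool from outside, world axes, zero at the start; "moment": the same for the moment, N m; "grip_width": finger opening in m; "finger_force": force on a finger pad.
Only numpy, scipy, OpenCV 4.12 (cv2) and the standard library are available. Lean on these libraries where they do the work, as an engineer would, in place of code of your own. Each camera call takes 0.05 s, during which the arm holds its last target. There are 200 camera calls.

TASK

Lay out the inspected sensor kit for the assembler: put each of its four parts (the rectangular green board, the eight-sided green board, the copper heat sink and the round aluminium cap) on the pad that shows its own outline, upright, centred, and with the two rectangular parts turned in line with their outlines. Set every part down rather than dropping it, and leave the blue capacitor box where it stands.

Things in the scene. Friction and masses are not known exactly. Their poses are not given: they have to be found in the camera images.
- main_board: Loose rectangular green circuit board, 66 (x) x 46 (y) mm, silver shielding can, white connector at its -x end; 35 g. Brass feet lift it: the bare board is a plate 10.0 to 11.6 mm above the origin, gripped by two facing edges (46 mm apart in y). Feet 6 mm across at x = +-28, y = +-18 mm; highest point 17.6 mm. Origin: centre, at the underside of the feet; z up.
- sensor_board: Loose eight-sided green circuit board, 54 mm across flats, round black sensor in its middle; 28 g. Brass feet lift it: the bare board is a plate 10.0 to 11.6 mm above the origin, gripped by two facing edges (22 mm long, square to x, y and both diagonals). Feet on the diagonals, 18 mm from the centre; highest point 16.6 mm. Origin: centre, at the underside of the feet; z up.
- heat_sink: Loose polished copper heat sink block with fins running along x, 50 (x) x 36 (y) x 22 (z) mm, about 0.21 kg; its outer fins are flat upright faces 36 mm apart in y. Origin: centre of its underside; z up.
- sensor_cap: Loose turned aluminium sensor housing cap: a plain upright cylinder, 44 mm in diameter, 30 mm high, with a dark glass window in its top; about 90 g. Origin: centre of its underside; z up.
- main_board_pad: Fixed flat dark grey rubber pad, 92 (x) x 76 (y) x 3 mm, its top 3 mm above the shelf, with a white-edged large green rectangle (78 x 58 mm over the white line, long side along x) painted flat in its middle: the place of the rectangular board. Origin: centre of the underside, right below the centre of the outline. x and y are the sides of the outline.
- sensor_board_pad: Fixed flat dark grey rubber pad, 92 (x) x 76 (y) x 3 mm, its top 3 mm above the shelf, with a white-edged green octagon (66 mm over the white line) painted flat in its middle: the place of the eight-sided board. Origin: centre of the underside, right below the centre of the outline. The board may stand on it at any turn.
- heat_sink_pad: Fixed flat dark grey rubber pad, 92 (x) x 76 (y) x 3 mm, its top 3 mm above the shelf, with a white-edged copper-brown rectangle (62 x 48 mm over the white line, long side along x) painted flat in its middle: the place of the copper heat sink. Origin: centre of the underside, right below the centre of the outline. x and y are the sides of the outline.
- sensor_cap_pad: Fixed flat dark grey rubber pad, 92 (x) x 76 (y) x 3 mm, its top 3 mm above the shelf, with a white-edged light grey disc (56 mm over the white line) painted flat in its middle: the place of the aluminium cap. Origin: centre of the underside, right below the centre of the outline. The cap may stand on it at any turn.
- parts_box: Loose open blue plastic parts box of tantalum capacitors, 84 (x) x 58 (y) x 28 (z) mm, standing among the kit; it is to be left where it is. Origin: centre of its underside; z up.
- turntable: Small aluminium turntable on a black foot, fixed to the shelf beyond the kit: 101 mm in diameter over its knurled rim, 26 mm high; not used in this job. Origin: centre of its underside. Other equipment: beyond x = 0.74 m or more than 0.45 m to either side.

How it is judged:
By the outcome, as a careful person would: the job done as asked, in the order asked, and still so for the second after the job is handed in, with the robot touching nothing.
It also fails if it takes over 115 s, if anything falls off the work surface, if the arm or the gripper's body presses on something with over 40 N, if the wrist force passes 120 N, or if a joint passes its speed limit or range.

## Working session

There is one attempt and no reset: what is moved stays moved. The work goes in short steps, Python scripts to look and compute and a shell command to move; the robot and the scene stay as the last step left them, time stands still between calls to the robot, and variables do not carry over. Pictures are saved under pics/ and viewed, at most 14 in all, crops included, and the job is handed in when it is done.

```bash
ls; mkdir -p pics
python3 - <<'E'
from workcell import bot, imaging, job
import cv2
s=bot.observe();print(s)
for n in("top","side"):
    cv2.imwrite(f"pics/{n}0.png",imaging.grab_frame(n));print(imaging.calibration(n))
E
```

```text
nudge.py
pics
workcell.py
{'clock': 0.0, 'qpos': array([ 1.18180536,  0.52202654, -0.0363361 ,  1.59998721,  0.02121987,
        1.0210941 , -0.11276925]), 'qd': array([ 3.40293115e-04, -6.30389506e-05,  1.88983107e-03,  5.93090716e-04,
       -1.85265088e-04,  2.05055936e-03, -1.84793737e-03]), 'joint_efforts': array([-1.58958674e-04, -9.27098179e+01,  1.98042512e+00, -3.69926548e+01,
        1.80759357e-02,  8.29813740e-03,  8.96698907e-06]), 'position': array([ 0.19574902, -0.59320924,  0.23072528]), 'tool_rot': array([-3.14046688e+00,  9.25739425e-05,  3.18829356e-01]), 'force': array([-0.37896229,  0.07258011, -0.75883111]), 'moment': array([-0.01561452,  0.01004739,  0.05394987]), 'finger_force': 0.0, 'grip_width': 0.08547011362829192}
{'vfov': 50.2340441858282, 'cx': 258.9103051255313, 'cy': 188.41705965982842, 'dist_coeffs': array([-0.11377531,  0.        ,  0.        ,  0.        ,  0.        ]), 'eye': array([0.39998295, 0.01321258, 0.9627068 ]), 'attitude': array([-2.96160337, -0.02007949, -1.5535621 ])}
{'vfov': 49.0963020208072, 'cx': 249.27341174842138, 'cy': 197.04673699560465, 'dist_coeffs': array([-0.15393361,  0.        ,  0.        ,  0.        ,  0.        ]), 'eye': array([0.24820904, 0.57311196, 0.84818482]), 'attitude': array([-2.4605414 ,  0.00325127, -2.63630263])}
```

View pics/top0.png

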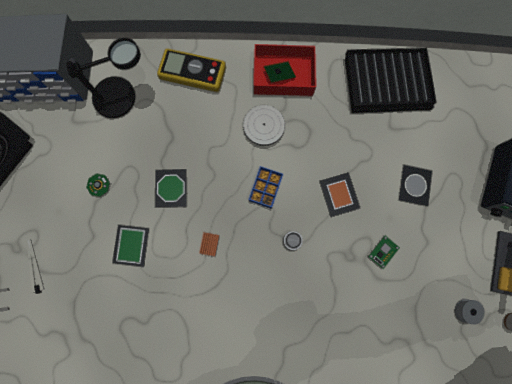

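View pics/side0.png

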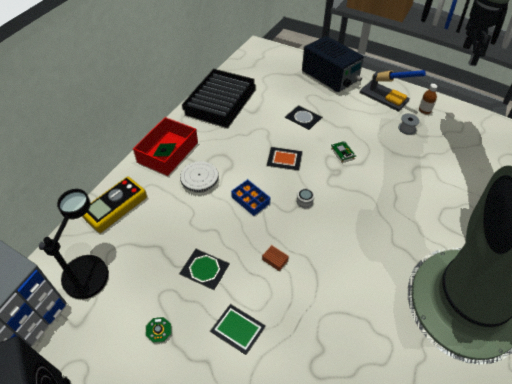

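```bash
cat > h.py <<'E'
import numpy as np,cv2
from scipy.spatial.transform import Rotation as R
from workcell import bot, imaging, job
def ray(n,px):
    c=imaging.calibration(n);f=192/np.tan(np.radians(c["vfov"])/2)
    K=np.array([[f,0,c["cx"]],[0,f,c["cy"]],[0,0,1]])
    u=cv2.undistortPoints(np.asarray(px,float).reshape(-1,1,2),K,c["dist_coeffs"])[:,0]
    return c["eye"],np.c_[u,np.ones(len(u))]@R.from_euler("xyz",c["attitude"]).as_matrix().T
def plane(n,px,z):
    e,d=ray(n,px);return (e+d*((z-e[2])/d[:,2])[:,None])[:,:2]
def pix(n,P):
    c=imaging.calibration(n);f=192/np.tan(np.radians(c["vfov"])/2)
    K=np.array([[f,0,c["cx"]],[0,f,c["cy"]],[0,0,1]])
    M=R.from_euler("xyz",c["attitude"]).as_matrix().T
    return cv2.projectPoints(np.asarray(P,float).reshape(-1,1,3),cv2.Rodrigues(M)[0],-M@c["eye"],K,c["dist_coeffs"])[0][:,0]
def hsv(im): return cv2.cvtColor(im,cv2.COLOR_BGR2HSV)
def masks(im):
    h=hsv(im);g=lambda a,b:cv2.inRange(h,np.array(a),np.array(b))
    return dict(green=g((60,90,30),(95,255,255)),copper=g((4,90,50),(18,255,255)))
def blobs(n,m,z,lo=60,hi=3000):
    out=[]
    for c in cv2.findContours(m,cv2.RETR_EXTERNAL,cv2.CHAIN_APPROX_NONE)[0]:
        f=np.zeros_like(m);cv2.drawContours(f,[cv2.convexHull(c)],-1,255,-1)
        k=np.argwhere(f)[:,::-1]
        if not lo<len(k)<hi: continue
        w=plane(n,k,z);mu=w.mean(0);C=np.cov((w-mu).T);ev,E=np.linalg.eigh(C)
        L=np.sqrt(12*ev[::-1])*1000;a=np.degrees(np.arctan2(E[1,1],E[0,1]))
        out.append((k.mean(0).round(1),mu.round(4),L.round(1),round((a+90)%180-90,1)))
    return out
E
python3 - <<'E'
from h import *
for n in("top","side"):
    im=cv2.imread(f"pics/{n}0.png")
    for k,m in masks(im).items():
        for z in((.003,.0116) if k=="green" else (.003,.022)):
            print(n,k,z)
            for b in blobs(n,m,z):print("  ",*b)
T=cv2.imread("pics/top0.png");S=cv2.imread("pics/side0.png")
cr=lambda I,x,y:cv2.resize(I[y-22:y+23,x-30:x+30],(264,198),interpolation=cv2.INTER_NEAREST)
row=lambda I,p:np.hstack([cr(I,*q) for q in p])
cv2.imwrite("pics/m0.png",np.vstack([row(T,[(97,186),(209,244),(292,241)]),row(T,[(384,252),(340,195),(415,185)]),row(S,[(275,258),(305,198),(343,151)])]))
E
```

```text
top green 0.003
   [383.4 251.5] [ 0.4297 -0.2999] [63.  44.2] -47.6
   [130.1 245.3] [0.4333 0.2961] [70.7 51. ] -4.1
   [170.3 187.6] [0.5725 0.2083] [51.5 50.7] 2.8
   [ 97.6 184.6] [0.5763 0.3861] [48.2 46.9] 73.3
   [279.2  71.7] [ 0.8777 -0.0495] [62.  43.5] -88.1
top green 0.0116
   [383.4 251.5] [ 0.4294 -0.2971] [62.4 43.8] -47.6
   [130.1 245.3] [0.433  0.2936] [70.  50.5] -4.1
   [170.3 187.6] [0.5709 0.2065] [51.  50.3] 2.8
   [ 97.6 184.6] [0.5747 0.3828] [47.7 46.4] 73.3
   [279.2  71.7] [ 0.8734 -0.0489] [61.5 43.1] -88.1
top copper 0.003
   [208.9 243.8] [0.4416 0.111 ] [50.1 37.8] -11.2
   [267.7 199.1] [ 0.5495 -0.0243] [21.2 19. ] 38.1
   [339.5 194. ] [ 0.5654 -0.1964] [55.1 42. ] 16.6
   [260.2 185. ] [ 0.5834 -0.006 ] [21.9 20.9] 17.7
   [274.5 178. ] [ 0.6011 -0.04  ] [21.3 19.7] -86.5
   [263.7 174.5] [ 0.6091 -0.0139] [21.5 19.8] -38.2
top copper 0.022
   [208.9 243.8] [0.4407 0.1091] [49.1 37.1] -11.2
   [267.7 199.1] [ 0.5466 -0.0235] [20.8 18.7] 38.1
   [339.5 194. ] [ 0.5621 -0.1922] [54.  41.2] 16.6
   [260.2 185. ] [ 0.5798 -0.0056] [21.5 20.5] 17.7
   
[... 405 characters left out ...]
29.5] [0.5735 0.3831] [48.3 46.2] -21.1
   [237.4 328. ] [0.4314 0.2984] [70.  50.7] -4.8
   [204.  268.1] [0.5684 0.2119] [52.1 51.5] 21.9
   [164.4 149.2] [ 0.8758 -0.0561] [49.6 36.8] 69.1
   [342.6 150.4] [ 0.429  -0.2963] [63.6 43.7] -46.1
side copper 0.003
   [274.9 257.4] [0.4425 0.1045] [55.9 45.2] -24.6
   [284.2 157.6] [ 0.5654 -0.1968] [55.  47.3] 15.0
   [429.5  96.1] [ 0.2614 -0.7017] [68.8 40.5] -88.2
   [382.8   7.7] [ 0.5865 -1.2567] [273.2 178.4] 32.7
side copper 0.022
   [274.9 257.4] [0.4381 0.115 ] [54.6 44.2] -24.6
   [284.2 157.6] [ 0.5582 -0.1795] [53.7 46.3] 15.0
   [429.5  96.1] [ 0.2611 -0.673 ] [67.3 39.6] -88.2
   [382.8   7.7] [ 0.5789 -1.2156] [267.  174.4] 32.7
```

View pics/m0.png

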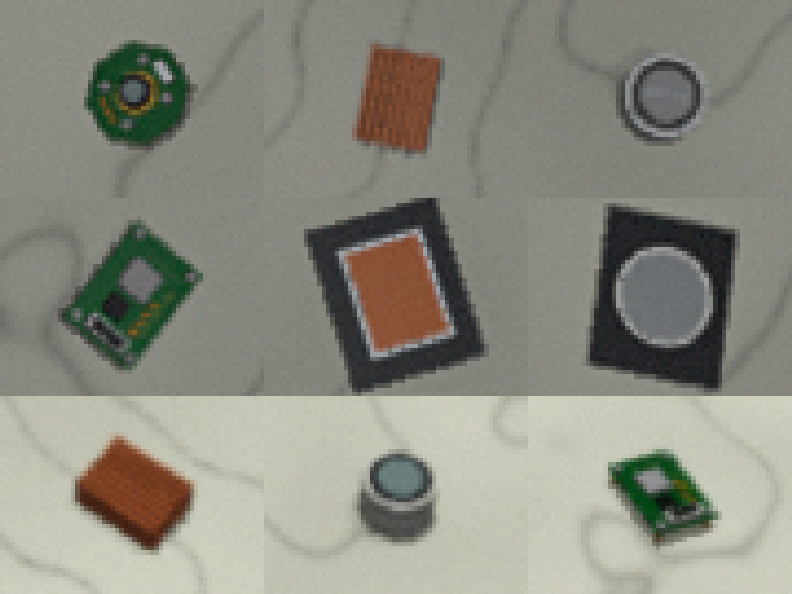

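Run:
```python
from h import *
for n in("top","side"):
    im=cv2.imread(f"pics/{n}0.png");h=hsv(im)
    dark=cv2.inRange(h,np.array((0,0,0)),np.array((180,255,75 if n=="top" else 90)))
    print(n,"pads")
    for b in blobs(n,dark,.003):
        if 70<b[2][0]<110 and 60<b[2][1]<90 :print("  ",*b)
    x,y=(292,241) if n=="top" else (305,198)
    d2=np.zeros_like(dark);s=np.s_[y-16:y+17,x-16:x+17]
    d2[s]=cv2.inRange(h,np.array((0,0,0)),np.array((180,255,120)))[s]
    print("cap dark");[print("  ",*b) for b in blobs(n,d2,.030,20)]
    x,y=(415,185) if n=="top" else (303,117)
    w=np.zeros_like(dark);s=np.s_[y-16:y+16,x-16:x+16]
    w[s]=cv2.inRange(h,np.array((0,0,105)),np.array((180,90,255)))[s]
    w&=~cv2.erode(0*w,None)
    nl,lab,st,ce=cv2.connectedComponentsWithStats(w)
    c=lab[y,x];print("disc");[print("  ",*b) for b in blobs(n,np.uint8(lab==c)*255,.003)]
    # octagon: boundary normals support width
    x,y=(97,186) if n=="top" else (158,330)
    g=masks(im)["green"]
    for c in cv2.findContours(g,0,cv2.CHAIN_APPROX_NONE)[0]:
        if cv2.contourArea(c)>150 and cv2.pointPolygonTest(c,(x,y),False)>=0:
            p=plane(n,c[:,0],.0116);p-=p.mean(0)
            th=np.radians(np.arange(0,180));W=np.ptp(p@np.c_[np.cos(th),np.sin(th)].T,axis=0)
            f=[W[[a,a+45,a+90,a+135]].sum()*250 for a in range(45)];print("oct min at",np.argmin(f),np.round(f[::3],1))
            r=np.hypot(*p.T);ph=np.arctan2(p[:,1],p[:,0]);print("phase(corner) deg",np.degrees(np.angle((r*np.exp(8j*ph)).sum()))/8)
```

```text
top pads
   [130.5 245.4] [0.4333 0.2953] [91.6 77. ] -2.5
   [339.2 194.1] [ 0.5652 -0.1956] [92.6 76.8] 14.0
   [170.5 188. ] [0.5717 0.2078] [92.  75.4] 2.3
   [415.  185.2] [ 0.5912 -0.385 ] [92.  76.9] -9.2
cap dark
   [289.1 239.9] [ 0.4525 -0.0733] [50.7 40.1] 57.4
disc
   [415.3 184.8] [ 0.592  -0.3857] [50.  48.9] 13.8
oct min at 36 [52.4 52.6 52.9 53.2 53.4 53.4 53.3 53.1 52.8 52.5 52.1 51.8 51.6 51.9
 52.1]
phase(corner) deg 12.827768116749041
side pads
   [237.6 328.8] [0.4323 0.2968] [91.1 75.4] -4.1
   [204.2 268.8] [0.5705 0.2093] [92.1 76.4] 1.7
   [250.6 197.8] [ 0.5784 -0.0247] [96.2 68.6] -25.1
   [284.2 158.2] [ 0.5644 -0.1951] [91.1 78.1] 19.0
   [303.2 117.1] [ 0.5901 -0.3834] [90.7 77.7] -10.1
cap dark
   [304.  202.6] [ 0.4437 -0.0557] [39.8 29.9] 4.5
   [305.5 194.2] [ 0.4517 -0.0824] [32.2 31.3] -59.1
disc
   [302.9 116.3] [ 0.5924 -0.3864] [51.4 50.5] 38.1
oct min at 33 [54.1 54.5 54.8 54.9 55.  54.8 54.6 54.2 53.7 53.  52.1 51.9 52.2 53.
 53.6]
phase(corner) deg 10.295816047075224
```

Run:
```python
from h import *
print("cap top",plane("top",[[293.3,240.2]],.030),"side",plane("side",[[305.5,194.2]],.030))
from h import *
def rect(n,m,x,y,z):
    for c in cv2.findContours(m,0,cv2.CHAIN_APPROX_NONE)[0]:
        if cv2.contourArea(c)>150 and cv2.pointPolygonTest(c,(x,y),False)>=0:
            (a,b),(w,h),t=cv2.minAreaRect(np.float32(plane(n,c[:,0],z)*1000))
            if h>w:w,h,t=h,w,t+90
            print(n,(x,y),[round(v,1) for v in(a,b,w,h,(t+90)%180-90)])
for n in("top","side"):
    im=cv2.imread(f"pics/{n}0.png");M=masks(im)
    M["dark"]=cv2.inRange(hsv(im),np.array((0,0,0)),np.array((180,255,75 if n=="top" else 90)))
    t=n=="top"
    rect(n,M["green"],*((384,252) if t else (343,150)),.0116)
    rect(n,M["green"],*((130,246) if t else (237,328)),.003)
    rect(n,M["dark"],*((130,246) if t else (237,328)),.003)
    rect(n,M["copper"],*((209,244) if t else (275,257)),.022)
    rect(n,M["copper"],*((339,194) if t else (284,158)),.003)
    rect(n,M["dark"],*((339,194) if t else (284,158)),.003)
```

```text
cap top [[ 0.4520546  -0.08281169]] side [[ 0.45157961 -0.08228518]]
top (130, 246) [433.5, 296.1, 69.2, 49.2, -4.8]
top (130, 246) [433.4, 295.6, 90.5, 75.8, -4.1]
top (209, 244) [440.8, 109.3, 48.9, 35.9, -9.5]
top (339, 194) [565.7, -196.5, 54.0, 40.3, 16.4]
top (339, 194) [565.9, -195.2, 91.7, 75.7, 16.6]
side (237, 328) [433.3, 295.3, 69.8, 50.2, -4.8]
side (237, 328) [432.8, 296.0, 90.3, 74.4, -4.5]
side (275, 257) [438.2, 114.6, 54.3, 44.1, -10.2]
side (284, 158) [565.2, -197.7, 55.0, 45.7, 17.4]
side (284, 158) [564.4, -195.5, 89.6, 75.6, 17.4]
```

```bash
cat > go.py <<'E'
import sys
from h import *
x,y,z,yaw=map(float,sys.argv[1:5])
s=bot.observe();Rc=R.from_euler("xyz",s["tool_rot"]);Rt=R.from_euler("xyz",[np.pi,0,np.radians(yaw)])
d=Rc.inv().apply(np.array([x,y,z])-s["position"]);r=(Rc.inv()*Rt).as_rotvec()
print("t",round(s["clock"],2),"d",d.round(4),"rot",r.round(3),"rows",round(np.linalg.norm(d)/.0625,1),round(np.linalg.norm(r)/.188,1),"q7",round(s["qpos"][6],2),"F",s["force"].round(1),"w",round(s["grip_width"],4),"ff",round(s["finger_force"],1))
E
python3 go.py .4292 -.2970 .10 133
```

```text
t 0.1 d [ 0.3146 -0.208   0.131 ] rot [-1.000e-03 -1.000e-03 -2.002e+00] rows 6.4 10.7 q7 -0.11 F [0.1 0.5 0.1] w 0.0855 ff 0.0
```

```bash
python3 nudge.py '[[0.07,0.3146,-0.208,0.131,0,0,-2.0],[0.07,0.3146,-0.208,0.131,0,0,-2.0],[0.07,0.3146,-0.208,0.131,0,0,-2.0],[0.07,0.3146,-0.208,0.131,0,0,-2.0],[0.07,0.3146,-0.208,0.131,0,0,-2.0]]' 30; python3 go.py .4292 -.2970 .10 133
```

```text
clock: 0.72
position: [0.3795, -0.3602, 0.1282]
tool_rot: [3.141, -0.0, 1.262]
force: [1.7, -1.1, -0.8]
grip_width: 0.0702
finger_force: 0.0
t 0.72 d [0.0753 0.0281 0.0282] rot [ 0.     0.    -1.059] rows 1.4 5.6 q7 0.13 F [ 1.7 -1.1 -0.8] w 0.0702 ff 0.0
```

```bash
python3 nudge.py '[[0.07,0.07,0.025,0.028,0,0,-1.05],[0.07,0.07,0.025,0.028,0,0,-1.05],[0.07,0.07,0.025,0.028,0,0,-1.05],[0.07,0.07,0.025,0.028,0,0,-1.05],[0.07,0.07,0.025,0.028,0,0,-1.05]]'; python3 nudge.py '[[0.07,0,0,0,0,0,0]]'; python3 go.py .4292 -.2970 .10 133
python3 - <<'E'
from h import *
for n in("top","side"):
    im=imaging.grab_frame(n);cv2.imwrite(f"pics/{n}1.png",im)
    print(n,pix(n,[[*bot.observe()["position"]]]))
    for b in blobs(n,masks(im)["green"],.0116):print("  ",*b)
E
```

```text
clock: 1.35
position: [0.424, -0.3028, 0.1005]
tool_rot: [-3.141, -0.0, 2.2]
force: [-0.3, 0.1, -0.2]
grip_width: 0.0698
finger_force: 0.0
clock: 1.48
position: [0.4238, -0.303, 0.1005]
tool_rot: [3.141, -0.001, 2.192]
force: [-0.1, 0.1, -0.2]
grip_width: 0.0702
finger_force: 0.0
t 1.48 d [0.0017 0.0078 0.0005] rot [ 0.    -0.001 -0.129] rows 0.1 0.7 q7 0.72 F [-0.1  0.1 -0.2] w 0.0702 ff 0.0
top [[399.40116932 252.8889118 ]]
   [383.6 251.5] [ 0.4293 -0.2974] [60.2 43.6] -46.8
   [130.1 245.3] [0.433  0.2937] [70.3 50.6] -3.7
   [170.3 187.7] [0.5709 0.2065] [51.  50.3] 13.2
   [ 97.6 184.6] [0.5746 0.3827] [47.3 46.7] 73.5
   [279.4  71.6] [ 0.8736 -0.0494] [62.5 44.4] -84.6
side [[350.57044683 125.90350643]]
   [158.  329.5] [0.5735 0.3831] [48.3 46.2] -21.1
   [237.4 328. ] [0.4314 0.2984] [70.  50.7] -4.8
   [204.  268.1] [0.5684 0.2119] [52.1 51.5] 21.9
   [164.3 149.2] [ 0.876  -0.0559] [49.3 36.7] 71.0
   [340.4 148.6] [ 0.4371 -0.2997] [55.3 36.5] -71.2
```

```bash
python3 nudge.py '[[0.07,0.0017,0.0078,0.0,0,0,-0.129],[0.07,0.0017,0.0078,0.06,0,0,-0.129],[0.07,0.0017,0.0078,0.07,0,0,-0.129],[0.07,0.0017,0.0078,0.07,0,0,-0.129]]'; python3 go.py .4292 -.2970 .002 133
python3 - <<'E'
from h import *
T=imaging.grab_frame("top");S=imaging.grab_frame("side")
cv2.imwrite("pics/a.png",np.hstack([cv2.resize(I[y-30:y+30,x-30:x+30],(400,400)) for I,x,y in((T,384,252),(S,343,145))]))
E
```

```text
clock: 2.08
position: [0.4295, -0.2967, 0.0311]
tool_rot: [-3.141, -0.001, 2.322]
force: [0.0, 0.3, 0.0]
grip_width: 0.0697
finger_force: 0.0
t 2.08 d [-0.     -0.0004  0.0291] rot [-0.    -0.001  0.   ] rows 0.5 0.0 q7 0.72 F [0.  0.3 0. ] w 0.0697 ff 0.0
```

View pics/a.png

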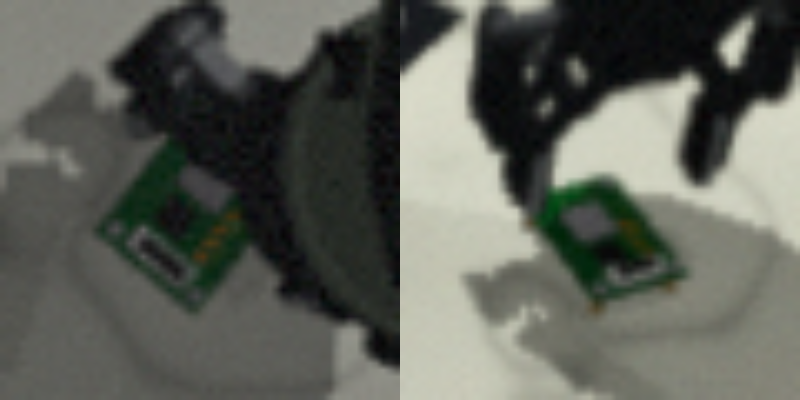

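The fingers straddle the board's long edges, so I'll go down and grip.

```bash
python3 nudge.py '[[0.07,0,0,0.015,0,0,0],[0.07,0,0,0.024,0,0,0],[0.07,0,0,0.029,0,0,0],[0.07,0,0,0.029,0,0,0]]' 30; python3 nudge.py '[[0.03,0,0,0,0,0,0],[0.03,0,0,0,0,0,0],[0.03,0,0,0,0,0,0],[0.03,0,0,0,0,0,0],[0.03,0,0,0,0,0,0]]' 30
```

```text
clock: 2.68
position: [0.4293, -0.2968, 0.0014]
tool_rot: [-3.141, -0.001, 2.323]
force: [0.2, 0.9, 0.2]
grip_width: 0.0699
finger_force: 0.0
clock: 3.3
position: [0.4296, -0.297, 0.0024]
tool_rot: [-3.142, 0.001, 2.323]
force: [-2.1, 1.7, 10.8]
grip_width: 0.0449
finger_force: 28.5
```

```bash
python3 nudge.py '[[0.03,0,0,-0.005,0,0,0],[0.03,0,0,-0.02,0,0,0],[0.03,0,0,-0.05,0,0,0],[0.03,0,0,-0.08,0,0,0],[0.03,0,0,-0.08,0,0,0]]' 30
python3 - <<'E'
from h import *
T=imaging.grab_frame("top");S=imaging.grab_frame("side")
cv2.imwrite("pics/b.png",np.hstack([cv2.resize(I[y-30:y+30,x-30:x+30],(400,400)) for I,x,y in((T,388,252),(S,346,130))]))
E
```

```text
clock: 3.92
position: [0.4304, -0.2978, 0.0844]
tool_rot: [3.141, 0.004, 2.322]
force: [0.2, -0.9, -0.1]
grip_width: 0.0449
finger_force: 29.8
```

View pics/b.png

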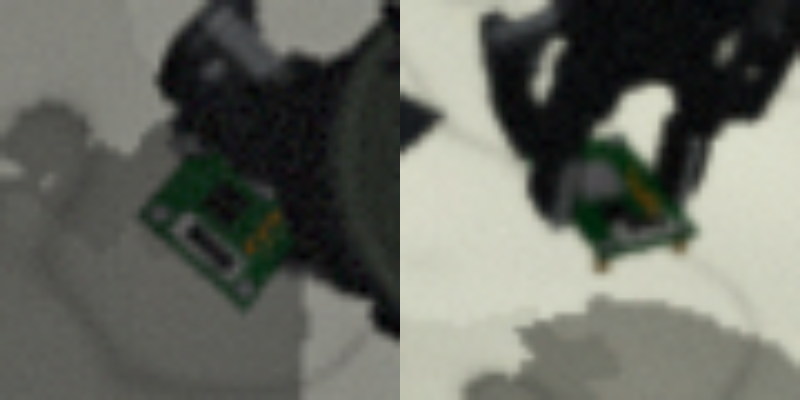

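```bash
python3 go.py .4333 .2957 .06 175.5
```

```text
t 4.03 d [0.4306 0.4077 0.0219] rot [-0.     0.001 -0.741] rows 9.5 3.9 q7 0.78 F [ 0.  -0.  -0.8] w 0.0448 ff 29.8
```

```bash
python3 nudge.py '[[0.03,0.43,0.407,0,0,0,-0.741],[0.03,0.43,0.407,0,0,0,-0.741],[0.03,0.43,0.407,0,0,0,-0.741],[0.03,0.43,0.407,0,0,0,-0.741],[0.03,0.43,0.407,0,0,0,-0.741]]' 30;  python3 go.py .4333 .2957 .06 175.5
```

```text
clock: 4.65
position: [0.4307, 0.0173, 0.0813]
tool_rot: [3.141, -0.001, 3.066]
force: [1.5, 0.2, 0.4]
grip_width: 0.045
finger_force: 29.8
t 4.65 d [0.0183 0.2778 0.0214] rot [ 0.    -0.001  0.003] rows 4.5 0.0 q7 0.67 F [1.5 0.2 0.4] w 0.045 ff 29.8
```

```bash
python3 nudge.py '[[0.03,0.018,0.272,0.01,0,0,0],[0.03,0.018,0.272,0.01,0,0,0],[0.03,0.018,0.272,0.015,0,0,0],[0.03,0.018,0.272,0.02,0,0,0],[0.03,0.018,0.272,0.02,0,0,0]]' 30; python3 nudge.py '[[0.03,0,0,0,0,0,0]]'; python3 go.py .4333 .2957 .005 175.5
python3 - <<'E'
from h import *
for n in("top","side"):
    im=imaging.grab_frame(n);cv2.imwrite(f"pics/{n}2.png",im)
T=cv2.imread("pics/top2.png");S=cv2.imread("pics/side2.png")
cv2.imwrite("pics/c.png",np.hstack([cv2.resize(I[y-35:y+35,x-35:x+35],(400,400)) for I,x,y in((T,130,246),(S,237,315))]))
E
```

```text
clock: 5.28
position: [0.433, 0.2919, 0.0609]
tool_rot: [3.141, -0.002, 3.068]
force: [0.1, -1.1, -0.5]
grip_width: 0.0447
finger_force: 29.8
clock: 5.4
position: [0.4334, 0.2899, 0.0609]
tool_rot: [3.141, -0.002, 3.067]
force: [-0.2, -0.8, -0.7]
grip_width: 0.0449
finger_force: 29.8
t 5.4 d [0.0004 0.0057 0.0559] rot [ 0.    -0.002  0.004] rows 0.9 0.0 q7 0.18 F [-0.2 -0.8 -0.7] w 0.0449 ff 29.8
```

View pics/c.png

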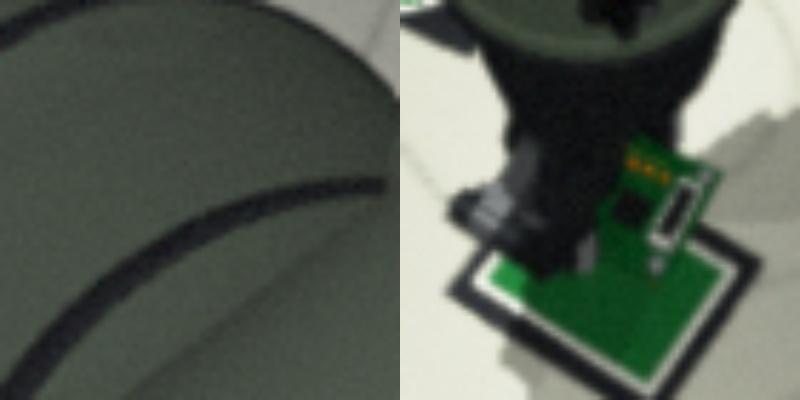

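```bash
python3 nudge.py '[[0.03,0.0004,0.0057,0.02,0,0.0,0],[0.03,0.0004,0.0057,0.04,0,-0.002,0.004],[0.03,0.0004,0.0057,0.05,0,-0.002,0.004],[0.03,0.0004,0.0057,0.053,0,-0.002,0.004],[0.03,0.0004,0.0057,0.054,0,-0.002,0.004]]' 30; python3 nudge.py '[[0.03,0,0,0.0,0,0,0]]'; python3 go.py .4333 .2957 .0055 175.5
```

```text
clock: 6.12
position: [0.4346, 0.2938, 0.0078]
tool_rot: [3.142, 0.002, 3.06]
force: [1.0, -0.1, -0.0]
grip_width: 0.0449
finger_force: 29.8
clock: 6.25
position: [0.4348, 0.2939, 0.0081]
tool_rot: [3.141, 0.002, 3.06]
force: [0.2, 0.1, -0.4]
grip_width: 0.0449
finger_force: 29.8
t 6.25 d [0.0016 0.0017 0.0026] rot [ 0.     0.002 -0.003] rows 0.1 0.0 q7 0.09 F [ 0.2  0.1 -0.4] w 0.0449 ff 29.8
```

```bash
python3 nudge.py '[[0.03,0.0016,0.0017,0.0006,0,0.002,-0.003],[0.03,0.0016,0.0017,0.0013,0,0.002,-0.003],[0.03,0.0016,0.0017,0.002,0,0.002,-0.003],[0.03,0.0016,0.0017,0.0023,0,0.002,-0.003],[0.03,0.0016,0.0017,0.0023,0,0.002,-0.003]]'; python3 go.py .4333 .2957 .0055 175.5
python3 - <<'E'
from h import *
S=imaging.grab_frame("side")
cv2.imwrite("pics/d.png",cv2.resize(S[280:350,202:272],(500,500)))
E
```

```text
clock: 6.88
position: [0.4332, 0.2956, 0.0056]
tool_rot: [-3.142, 0.0, 3.063]
force: [-0.9, -0.2, 5.0]
grip_width: 0.0445
finger_force: 30.0
t 6.88 d [-0.0001  0.0001  0.0001] rot [-0.  0. -0.] rows 0.0 0.0 q7 0.08 F [-0.9 -0.2  5. ] w 0.0445 ff 30.0
```

View pics/d.png

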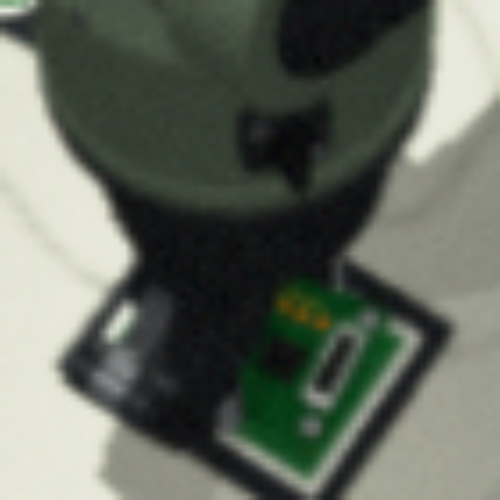

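```bash
python3 nudge.py '[[0.055,0,0,0,0,0,0],[0.065,0,0,0,0,0,0],[0.07,0,0,-0.01,0,0,0],[0.07,0,0,-0.06,0,0,0],[0.07,0,0,-0.1,0,0,0]]'; python3 go.py .574 .383 .08 169
```

```text
clock: 7.55
position: [0.4329, 0.2958, 0.1075]
tool_rot: [3.141, -0.0, 3.063]
force: [-0.4, 0.2, 0.2]
grip_width: 0.0697
finger_force: 0.0
t 7.55 d [-0.1338  0.0979  0.0275] rot [ 0.    -0.     0.114] rows 2.7 0.6 q7 0.23 F [-0.4  0.2  0.2] w 0.0697 ff 0.0
```

```bash
python3 go.py .574 .383 .08 124; python3 nudge.py '[[0.078,-0.1338,0.098,0.027,0,0,0.9],[0.078,-0.1338,0.098,0.027,0,0,0.9],[0.078,-0.1338,0.098,0.027,0,0,0.9],[0.078,-0.1338,0.098,0.027,0,0,0.9],[0.078,-0.1338,0.098,0.027,0,0,0.9]]'; python3 nudge.py '[[0.078,0,0,0,0,0,0]]';python3 go.py .574 .383 .03 124
python3 - <<'E'
from h import *
for n in("top","side"):
    im=imaging.grab_frame(n);cv2.imwrite(f"pics/{n}3.png",im)
    for b in blobs(n,masks(im)["green"],.0146):print("  ",*b)
T=cv2.imread("pics/top3.png");S=cv2.imread("pics/side3.png")
cv2.imwrite("pics/e.png",np.hstack([cv2.resize(I[y-35:y+35,x-35:x+35],(400,400)) for I,x,y in((T,130,246),(S,237,325))]))
E
```

```text
t 7.55 d [-0.1338  0.0979  0.0275] rot [ 0.    -0.     0.899] rows 2.7 4.8 q7 0.23 F [-0.4  0.2  0.2] w 0.0697 ff 0.0
clock: 8.18
position: [0.574, 0.3832, 0.0787]
tool_rot: [-3.141, -0.001, 2.157]
force: [-1.1, -0.7, 0.6]
grip_width: 0.078
finger_force: 0.0
clock: 8.3
position: [0.574, 0.3831, 0.0791]
tool_rot: [3.141, -0.0, 2.164]
force: [-0.8, -0.3, -1.1]
grip_width: 0.0779
finger_force: 0.0
t 8.3 d [-0.0001 -0.0001  0.0491] rot [ 0. -0. -0.] rows 0.8 0.0 q7 -0.42 F [-0.8 -0.3 -1.1] w 0.0779 ff 0.0
   [170.3 187.6] [0.5705 0.206 ] [51. 50.] 4.3
   [279.1  71.7] [ 0.8717 -0.0484] [61.7 43.4] -87.2
   [158.  329.4] [0.5725 0.3837] [47.4 46. ] -14.4
   [237.9 327.6] [0.4303 0.2982] [69.4 52.7] -0.9
   [204.  268.1] [0.5673 0.2132] [52.  51.3] 21.9
```

View pics/e.png

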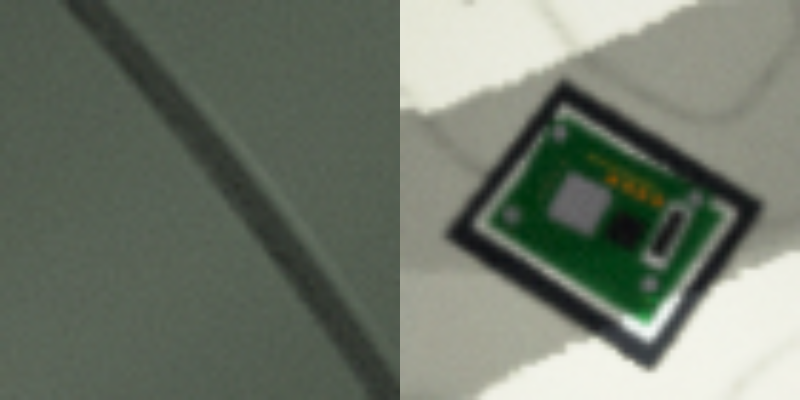

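The board sits on its outline (side view). I'll check its centring from above once the arm is clear. Next: the octagonal board.

```bash
python3 nudge.py '[[0.078,0,0,0.045,0,0,0],[0.078,0,0,0.06,0,0,0],[0.078,0,0,0.07,0,0,0],[0.078,0,0,0.0758,0,0,0],[0.078,0,0,0.0758,0,0,0]]'; python3 go.py .574 .383 .003 124; python3 nudge.py '[[0.04,0,0,0,0,0,0],[0.04,0,0,0,0,0,0],[0.04,0,0,0,0,0,0],[0.04,0,0,0,0,0,0],[0.04,0,0,0,0,0,0]]' 30
```

```text
clock: 9.02
position: [0.5744, 0.383, 0.0031]
tool_rot: [3.141, -0.0, 2.163]
force: [-0.5, 0.3, 0.4]
grip_width: 0.0783
finger_force: 0.0
t 9.03 d [ 0.0002 -0.0003  0.0001] rot [ 0.    -0.    -0.001] rows 0.0 0.0 q7 -0.46 F [-0.5  0.3  0.4] w 0.0783 ff 0.0
clock: 9.65
position: [0.5746, 0.3831, 0.0037]
tool_rot: [3.141, 0.0, 2.163]
force: [-2.2, -1.1, 8.2]
grip_width: 0.0525
finger_force: 29.8
```

```bash
python3 nudge.py '[[0.04,0,0,-0.005,0,0,0],[0.04,0,0,-0.02,0,0,0],[0.04,0,0,-0.05,0,0,0],[0.04,0,0,-0.06,0,0,0],[0.04,0,0,-0.06,0,0,0]]' 30;  python3 go.py .5717 .2085 .06 124
python3 - <<'E'
from h import *
T=imaging.grab_frame("top");S=imaging.grab_frame("side")
cv2.imwrite("pics/f.png",np.hstack([cv2.resize(I[y-35:y+35,x-35:x+35],(400,400)) for I,x,y in((T,130,246),(S,150,310))]))
E
```

```text
clock: 10.28
position: [0.5746, 0.3829, 0.0636]
tool_rot: [3.14, 0.0, 2.163]
force: [-0.2, -0.3, -0.8]
grip_width: 0.0521
finger_force: 31.5
t 10.28 d [-0.1431 -0.0997  0.0034] rot [ 0.001  0.    -0.002] rows 2.8 0.0 q7 -0.43 F [-0.2 -0.3 -0.8] w 0.0521 ff 31.5
```

View pics/f.png

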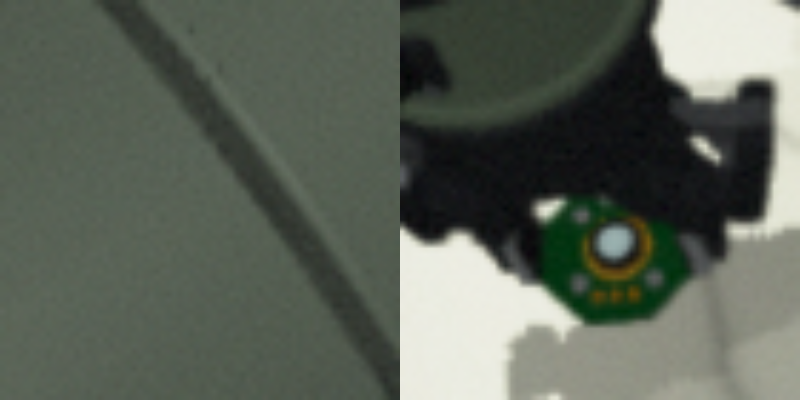

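```bash
python3 nudge.py '[[0.04,-0.143,-0.0997,0,0,0,0],[0.04,-0.143,-0.0997,0,0,0,0],[0.04,-0.143,-0.0997,0.01,0,0,0],[0.04,-0.143,-0.0997,0.045,0,0,0],[0.04,-0.143,-0.0997,0.045,0,0,0]]' 30; python3 nudge.py '[[0.04,0,0,0,0,0,0]]'; python3 go.py .5717 .2085 .0065 124
```

```text
clock: 11.0
position: [0.5696, 0.2077, 0.0153]
tool_rot: [-3.137, -0.001, 2.163]
force: [0.1, 0.6, 1.1]
grip_width: 0.0519
finger_force: 31.7
clock: 11.12
position: [0.5711, 0.2096, 0.0181]
tool_rot: [3.141, -0.001, 2.164]
force: [0.1, -0.2, -0.3]
grip_width: 0.0521
finger_force: 31.7
t 11.12 d [-0.0013 -0.0002  0.0116] rot [ 0.    -0.001 -0.   ] rows 0.2 0.0 q7 -0.29 F [ 0.1 -0.2 -0.3] w 0.0521 ff 31.7
```

```bash
python3 nudge.py '[[0.04,-0.0013,-0.0002,0.005,0,0,0],[0.04,-0.0013,-0.0002,0.008,0,0,0],[0.04,-0.0013,-0.0002,0.0095,0,0,0],[0.04,-0.0013,-0.0002,0.0105,0,0,0],[0.04,-0.0013,-0.0002,0.0112,0,0,0]]' 30; python3 nudge.py '[[0.04,0,0,0,0,0,0]]'; python3 go.py .5717 .2085 .0065 124
```

```text
clock: 11.75
position: [0.5719, 0.2074, 0.0067]
tool_rot: [3.141, 0.0, 2.163]
force: [-2.7, -1.6, 11.4]
grip_width: 0.0523
finger_force: 32.4
clock: 11.88
position: [0.5719, 0.2074, 0.0068]
tool_rot: [3.141, 0.0, 2.163]
force: [-2.2, -0.9, 6.2]
grip_width: 0.052
finger_force: 32.0
t 11.88 d [0.001  0.0005 0.0003] rot [ 0.     0.    -0.001] rows 0.0 0.0 q7 -0.3 F [-2.2 -0.9  6.2] w 0.052 ff 32.0
```

```bash
python3 nudge.py '[[0.06,0,0,0,0,0,0],[0.072,0,0,0,0,0,0],[0.078,0,0,-0.015,0,0,0],[0.078,0,0,-0.06,0,0,0],[0.078,0,0,-0.09,0,0,0]]' 30; python3 go.py .441 .1102 .08 -10
```

```text
clock: 12.5
position: [0.5722, 0.2076, 0.0991]
tool_rot: [3.14, 0.0, 2.163]
force: [0.5, -0.4, 0.5]
grip_width: 0.0784
finger_force: 0.0
t 12.5 d [-0.0076 -0.1633  0.0189] rot [ 1.000e-03 -2.000e-03  2.337e+00] rows 2.6 12.4 q7 -0.23 F [ 0.5 -0.4  0.5] w 0.0784 ff 0.0
```

```bash
python3 nudge.py '[[0.06,-0.0076,-0.1633,0.018,0,0,-0.8],[0.06,-0.0076,-0.1633,0.018,0,0,-0.8],[0.06,-0.0076,-0.1633,0.018,0,0,-0.8],[0.06,-0.0076,-0.1633,0.018,0,0,-0.8],[0.06,-0.0076,-0.1633,0.018,0,0,-0.8]]' 30; python3 nudge.py '[[0.06,0,0,0,0,0,0]]'; python3 go.py .441 .1102 .008 170
python3 - <<'E'
from h import *
for n in("top","side"):
    im=imaging.grab_frame(n);cv2.imwrite(f"pics/{n}4.png",im);h=hsv(im)
    for b in blobs(n,masks(im)["green"],.0146):print("  ",*b)
T=cv2.imread("pics/top4.png");S=cv2.imread("pics/side4.png")
k=lambda I,x,y:cv2.resize(I[y-30:y+30,x-30:x+30],(300,300))
cv2.imwrite("pics/g.png",np.vstack([np.hstack([k(T,130,246),k(T,171,188)]),np.hstack([k(S,204,268),k(S,270,250)])]))
E
```

```text
clock: 13.12
position: [0.4408, 0.1094, 0.0794]
tool_rot: [-3.141, 0.001, 2.966]
force: [0.7, 0.7, -0.2]
grip_width: 0.0595
finger_force: 0.0
clock: 13.25
position: [0.4409, 0.1097, 0.0791]
tool_rot: [3.142, 0.001, 2.962]
force: [0.4, -0.5, 0.0]
grip_width: 0.0601
finger_force: 0.0
t 13.25 d [0.0001 0.0005 0.0711] rot [ 0.     0.001 -0.005] rows 1.1 0.0 q7 0.38 F [ 0.4 -0.5  0. ] w 0.0601 ff 0.0
   [124.  244.7] [0.434  0.3073] [62.7 28.4] 1.8
   [161.6 184.3] [0.5779 0.2271] [36.3 11.1] -16.8
   [279.3  71.7] [ 0.8718 -0.049 ] [62.2 43.3] -86.1
   [237.9 327.6] [0.4303 0.2981] [69.5 52.5] -1.3
   [203.6 266.9] [0.5696 0.211 ] [57.7 52. ] -43.4
   [164.2 149.5] [ 0.8733 -0.0525] [50.6 35.7] 75.0
```

View pics/g.png

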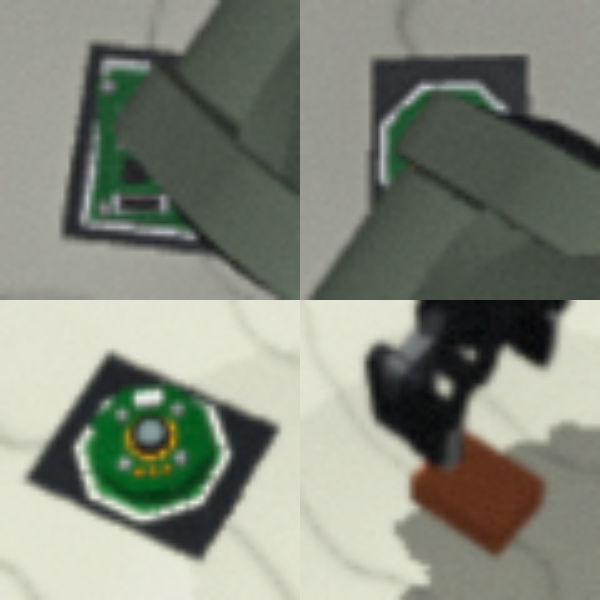

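```bash
python3 nudge.py '[[0.06,0,0.0005,0.045,0,0,-0.005],[0.06,0,0.0005,0.06,0,0,-0.005],[0.06,0,0.0005,0.07,0,0,-0.005],[0.06,0,0.0005,0.073,0,0,-0.005],[0.06,0,0.0005,0.073,0,0,-0.005]]' 50; python3 nudge.py '[[0.02,0,0,0,0,0,0],[0.02,0,0,0,0,0,0],[0.02,0,0,0,0,0,0],[0.02,0,0,0,0,0,0],[0.02,0,0,0,0,0,0]]' 50; python3 nudge.py '[[0.02,0,0,-0.01,0,0,0],[0.02,0,0,-0.04,0,0,0],[0.02,0,0,-0.07,0,0,0],[0.02,0,0,-0.07,0,0,0]]' 50; python3 go.py .5654 -.1963 .07 196.7
```

```text
clock: 13.98
position: [0.4409, 0.1105, 0.0058]
tool_rot: [3.141, 0.001, 2.968]
force: [-0.4, 0.5, -0.1]
grip_width: 0.0599
finger_force: 0.0
clock: 14.6
position: [0.441, 0.1104, 0.0061]
tool_rot: [3.141, 0.001, 2.967]
force: [-2.8, -0.3, 12.1]
grip_width: 0.0351
finger_force: 49.0
clock: 15.1
position: [0.4416, 0.1104, 0.0775]
tool_rot: [3.141, 0.003, 2.967]
force: [0.2, 0.0, -2.2]
grip_width: 0.0347
finger_force: 51.4
t 15.1 d [-0.1751 -0.2805  0.0077] rot [ 0.     0.003 -0.466] rows 5.3 2.5 q7 0.38 F [ 0.2  0.  -2.2] w 0.0347 ff 51.4
```

```bash
python3 nudge.py '[[0.02,-0.1751,-0.2805,0,0,0,-0.466],[0.02,-0.1751,-0.2805,0,0,0,-0.466],[0.02,-0.1751,-0.2805,0,0,0,-0.466],[0.02,-0.1751,-0.2805,0,0,0,-0.466],[0.02,-0.1751,-0.2805,0,0,0,-0.466]]' 50; python3 nudge.py '[[0.02,0,0,0,0,0,0],[0.02,0,0,0,0,0,0]]' ; python3 go.py .5654 -.1963 .009 196.7
```

```text
clock: 15.72
position: [0.552, -0.1667, 0.0749]
tool_rot: [3.141, -0.0, -2.85]
force: [1.4, 1.0, -2.1]
grip_width: 0.0349
finger_force: 51.3
clock: 15.98
position: [0.5514, -0.164, 0.0749]
tool_rot: [3.141, -0.001, -2.85]
force: [0.4, -0.1, -1.7]
grip_width: 0.0346
finger_force: 51.4
t 15.97 d [-0.0042 -0.035   0.0659] rot [ 0.001 -0.001  0.001] rows 1.2 0.0 q7 1.43 F [ 0.4 -0.1 -1.7] w 0.0346 ff 51.4
```

```bash
python3 nudge.py '[[0.02,-0.0042,-0.035,0,0,0,0],[0.02,-0.0042,-0.035,0.03,0,0,0],[0.02,-0.0042,-0.035,0.05,0,0,0],[0.02,-0.0042,-0.035,0.058,0,0,0],[0.02,-0.0042,-0.035,0.058,0,0,0]]' 50; python3 nudge.py '[[0.02,0,0,0,0,0,0]]' ; python3 go.py .5654 -.1963 .009 196.7
```

```text
clock: 16.6
position: [0.566, -0.1959, 0.0174]
tool_rot: [3.141, -0.0, -2.848]
force: [-0.2, -0.5, -1.7]
grip_width: 0.0348
finger_force: 51.3
clock: 16.73
position: [0.5664, -0.1966, 0.0182]
tool_rot: [-3.141, 0.001, -2.849]
force: [0.2, 0.2, -1.4]
grip_width: 0.0348
finger_force: 51.3
t 16.73 d [0.0009 0.0006 0.0092] rot [-0.     0.001  0.001] rows 0.1 0.0 q7 1.44 F [ 0.2  0.2 -1.4] w 0.0348 ff 51.3
```

```bash
python3 nudge.py '[[0.02,0.0009,0.0006,0.004,0,0,0],[0.02,0.0009,0.0006,0.0065,0,0,0],[0.02,0.0009,0.0006,0.0078,0,0,0],[0.02,0.0009,0.0006,0.0086,0,0,0],[0.02,0.0009,0.0006,0.009,0,0,0]]' 50; python3 nudge.py '[[0.02,0,0,0,0,0,0]]' ; python3 go.py .5654 -.1963 .009 196.7
```

```text
clock: 17.35
position: [0.5649, -0.1965, 0.0092]
tool_rot: [-3.141, -0.0, -2.85]
force: [-8.8, 0.6, 20.1]
grip_width: 0.0351
finger_force: 53.9
clock: 17.48
position: [0.5649, -0.1965, 0.0092]
tool_rot: [-3.141, -0.0, -2.85]
force: [-6.8, 0.2, 14.9]
grip_width: 0.0345
finger_force: 53.3
t 17.48 d [-0.0005  0.0001  0.0002] rot [-0.001 -0.     0.001] rows 0.0 0.0 q7 1.43 F [-6.8  0.2 14.9] w 0.0345 ff 53.3
```

```bash
python3 nudge.py '[[0.045,0,0,-0.0002,0,0,0],[0.055,0,0,-0.0002,0,0,0],[0.06,0,0,-0.015,0,0,0],[0.07,0,0,-0.06,0,0,0],[0.07,0,0,-0.08,0,0,0]]' 50; python3 go.py .4518 -.0826 .09 155
```

```text
clock: 18.1
position: [0.5659, -0.1964, 0.0914]
tool_rot: [-3.14, 0.002, -2.849]
force: [0.0, 0.1, 0.5]
grip_width: 0.0701
finger_force: 0.0
t 18.1 d [0.0765 0.1419 0.001 ] rot [-0.     0.003  0.729] rows 2.6 3.9 q7 1.51 F [0.  0.1 0.5] w 0.0701 ff 0.0
```

```bash
python3 nudge.py '[[0.07,0.0765,0.1419,0,0,0,0.729],[0.07,0.0765,0.1419,0,0,0,0.729],[0.07,0.0765,0.1419,0,0,0,0.729],[0.07,0.0765,0.1419,0,0,0,0.729],[0.07,0.0765,0.1419,0,0,0,0.729]]' 40; python3 nudge.py '[[0.07,0,0,0,0,0,0]]'; python3 go.py .4518 -.0826 .009 155
python3 - <<'E'
from h import *
for n in("top","side"):
    im=imaging.grab_frame(n);cv2.imwrite(f"pics/{n}5.png",im)
T=cv2.imread("pics/top5.png");S=cv2.imread("pics/side5.png")
k=lambda I,x,y:cv2.resize(I[y-30:y+30,x-30:x+30],(300,300))
cv2.imwrite("pics/i.png",np.vstack([np.hstack([k(T,340,194),k(S,284,158)]),np.hstack([k(T,292,241),k(S,305,190)])]))
E
```

```text
clock: 18.73
position: [0.4511, -0.0825, 0.0891]
tool_rot: [-3.141, 0.001, 2.706]
force: [0.7, 0.7, -0.6]
grip_width: 0.0698
finger_force: 0.0
clock: 18.85
position: [0.4512, -0.0828, 0.0886]
tool_rot: [3.141, 0.0, 2.709]
force: [-0.3, 0.5, -0.7]
grip_width: 0.0702
finger_force: 0.0
t 18.85 d [-0.0005  0.0004  0.0796] rot [0.    0.    0.003] rows 1.3 0.0 q7 0.62 F [-0.3  0.5 -0.7] w 0.0702 ff 0.0
```

View pics/i.png

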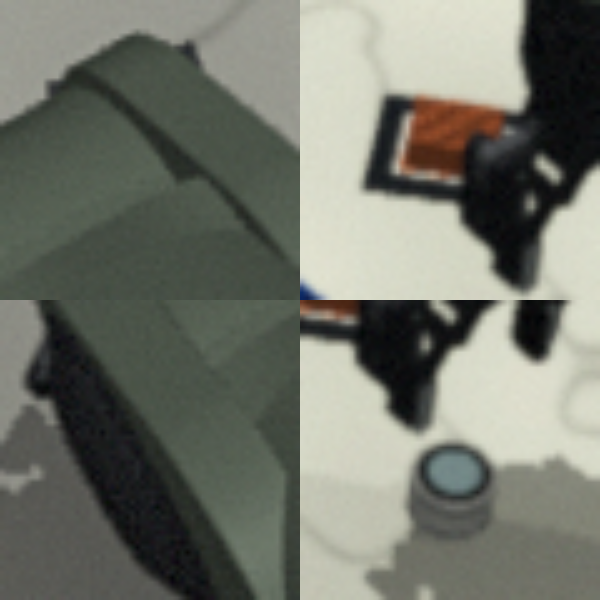

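The heat sink stands on its pad, and the cap stands untouched under the fingers. I'll pick up the cap.

```bash
python3 nudge.py '[[0.07,-0.0005,0.0004,0.045,0,0,0],[0.07,-0.0005,0.0004,0.065,0,0,0],[0.07,-0.0005,0.0004,0.075,0,0,0],[0.07,-0.0005,0.0004,0.08,0,0,0],[0.07,-0.0005,0.0004,0.08,0,0,0]]' 40; python3 nudge.py '[[0.03,0,0,0,0,0,0],[0.03,0,0,0,0,0,0],[0.03,0,0,0,0,0,0],[0.03,0,0,0,0,0,0],[0.03,0,0,0,0,0,0]]' 40; python3 nudge.py '[[0.03,0,0,-0.01,0,0,0],[0.03,0,0,-0.04,0,0,0],[0.03,0,0,-0.08,0,0,0],[0.03,0,0,-0.08,0,0,0]]' 40; python3 go.py .592 -.3858 .09 155
```

```text
clock: 19.58
position: [0.4517, -0.0825, 0.0087]
tool_rot: [3.141, 0.0, 2.705]
force: [0.1, 0.4, 0.2]
grip_width: 0.0701
finger_force: 0.0
clock: 20.2
position: [0.4518, -0.0826, 0.0091]
tool_rot: [-3.142, 0.001, 2.705]
force: [-2.2, -0.5, 11.5]
grip_width: 0.0417
finger_force: 38.9
clock: 20.7
position: [0.4527, -0.0828, 0.0911]
tool_rot: [3.141, 0.004, 2.704]
force: [-0.2, -0.3, -0.8]
grip_width: 0.0411
finger_force: 40.9
t 20.7 d [-0.2545 -0.2154  0.0019] rot [ 0.001  0.004 -0.001] rows 5.3 0.0 q7 0.61 F [-0.2 -0.3 -0.8] w 0.0411 ff 40.9
```

```bash
python3 nudge.py '[[0.03,-0.2545,-0.2154,0,0,0,0],[0.03,-0.2545,-0.2154,0,0,0,0],[0.03,-0.2545,-0.2154,0,0,0,0],[0.03,-0.2545,-0.2154,0,0,0,0],[0.03,-0.2545,-0.2154,0,0,0,0]]' 40; python3 nudge.py '[[0.03,0,0,0,0,0,0],[0.03,0,0,0,0,0,0]]'; python3 go.py .592 -.3858 .0121 155
python3 - <<'E'
from h import *
T=imaging.grab_frame("top");S=imaging.grab_frame("side");cv2.imwrite("pics/top6.png",T);cv2.imwrite("pics/side6.png",S)
print(pix("side",[[*bot.observe()["position"]]]))
E
```

```text
clock: 21.32
position: [0.5823, -0.3683, 0.0879]
tool_rot: [3.141, -0.001, 2.705]
force: [1.0, 1.2, -1.1]
grip_width: 0.0412
finger_force: 41.0
clock: 21.58
position: [0.5817, -0.3655, 0.0876]
tool_rot: [3.141, -0.002, 2.705]
force: [0.3, 0.6, -0.9]
grip_width: 0.0414
finger_force: 41.0
t 21.57 d [-0.018  -0.0141  0.0755] rot [ 0.001 -0.002 -0.   ] rows 1.3 0.0 q7 1.18 F [ 0.3  0.6 -0.9] w 0.0414 ff 41.0
[[305.84359415  98.97462152]]
```

```bash
python3 nudge.py '[[0.03,-0.018,-0.0141,0,0,-0.002,0],[0.03,-0.018,-0.0141,0.035,0,-0.002,0],[0.03,-0.018,-0.0141,0.055,0,-0.002,0],[0.03,-0.018,-0.0141,0.067,0,-0.002,0],[0.03,-0.018,-0.0141,0.067,0,-0.002,0]]' 40; python3 nudge.py '[[0.03,0,0,0,0,0,0]]'; python3 go.py .592 -.3858 .0121 155
```

```text
clock: 22.3
position: [0.5924, -0.3861, 0.0211]
tool_rot: [3.141, 0.001, 2.705]
force: [-1.1, -0.5, -0.6]
grip_width: 0.0415
finger_force: 41.0
clock: 22.42
position: [0.5931, -0.3868, 0.0224]
tool_rot: [-3.142, 0.003, 2.705]
force: [0.6, 0.7, -0.4]
grip_width: 0.0414
finger_force: 41.0
t 22.43 d [0.0014 0.0004 0.0103] rot [-0.     0.003 -0.   ] rows 0.2 0.0 q7 1.18 F [ 0.6  0.7 -0.4] w 0.0414 ff 41.0
```

```bash
python3 nudge.py '[[0.03,0.0014,0.0004,0.005,0,0.003,0],[0.03,0.0014,0.0004,0.008,0,0.003,0],[0.03,0.0014,0.0004,0.0092,0,0.003,0],[0.03,0.0014,0.0004,0.0098,0,0.003,0],[0.03,0.0014,0.0004,0.0102,0,0.003,0]]' 40; python3 nudge.py '[[0.03,0,0,0,0,0,0]]'; python3 go.py .592 -.3858 .0121 155
```

```text
clock: 23.05
position: [0.5913, -0.3858, 0.0122]
tool_rot: [-3.141, -0.001, 2.705]
force: [-9.0, 3.7, 18.0]
grip_width: 0.0415
finger_force: 42.7
clock: 23.18
position: [0.5913, -0.3857, 0.0123]
tool_rot: [-3.141, -0.001, 2.705]
force: [-7.6, 3.5, 15.6]
grip_width: 0.0413
finger_force: 42.7
t 23.18 d [-0.0006  0.0002  0.0002] rot [-0.    -0.001 -0.001] rows 0.0 0.0 q7 1.18 F [-7.6  3.5 15.6] w 0.0413 ff 42.7
```

Release, then retreat toward the start region so both cameras see everything.

```bash
python3 nudge.py '[[0.055,0,0,-0.0002,0,0,0],[0.065,0,0,-0.0002,0,0,0],[0.07,0,0,-0.02,0,0,0],[0.07,0,0,-0.07,0,0,0],[0.07,0,0,-0.11,0,0,0]]' 40; python3 go.py .2 -.58 .2 90
```

```text
clock: 23.8
position: [0.592, -0.3858, 0.1245]
tool_rot: [3.141, 0.001, 2.705]
force: [-0.7, 0.1, 0.1]
grip_width: 0.0699
finger_force: 0.0
t 23.8 d [ 0.2731 -0.3418 -0.0758] rot [0.    0.    1.134] rows 7.1 6.0 q7 1.24 F [-0.7  0.1  0.1] w 0.0699 ff 0.0
```

```bash
python3 nudge.py '[[0.07,0.27,-0.34,-0.1,0,0,1.1],[0.07,0.27,-0.34,-0.1,0,0,1.1],[0.07,0.27,-0.34,-0.1,0,0,1.1],[0.07,0.27,-0.34,-0.1,0,0,1.1],[0.07,0.27,-0.34,-0.1,0,0,1.1]]'; python3 go.py .2 -.58 .22 90;python3 nudge.py '[[0.07,0,0,0,0,0,0]]'
python3 - <<'E'
from h import *
for n in("top","side"):
    im=imaging.grab_frame(n);cv2.imwrite(f"pics/{n}7.png",im)
T=cv2.imread("pics/top7.png");S=cv2.imread("pics/side7.png")
k=lambda I,x,y:cv2.resize(I[y-24:y+24,x-24:x+24],(200,200))
cv2.imwrite("pics/j.png",np.vstack([np.hstack([k(T,*p) for p in((130,246),(171,188),(340,194),(415,185))]),np.hstack([k(S,*p) for p in((237,328),(204,268),(284,158),(303,117))])]))
E
```

```text
clock: 24.42
position: [0.3175, -0.5225, 0.1936]
tool_rot: [-3.142, 0.001, 1.761]
force: [-0.1, -1.1, 0.3]
grip_width: 0.0702
finger_force: 0.0
t 24.43 d [-0.0342 -0.1263 -0.0264] rot [0.    0.001 0.191] rows 2.1 1.0 q7 0.85 F [-0.1 -1.1  0.3] w 0.0702 ff 0.0
clock: 24.55
position: [0.3147, -0.5249, 0.194]
tool_rot: [-3.139, 0.003, 1.758]
force: [0.9, 0.8, 0.1]
grip_width: 0.0703
finger_force: 0.0
```

View pics/j.png

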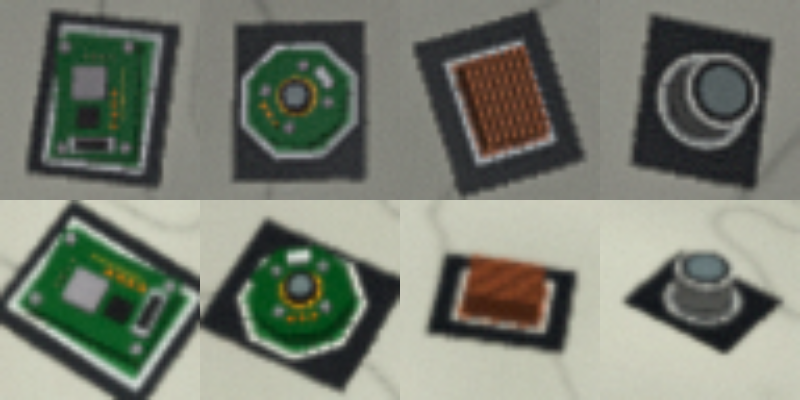

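Run:
```python
from h import *
for n in("top","side"):
    im=cv2.imread(f"pics/{n}7.png");h=hsv(im);t=n=="top"
    def comp(m,x,y,r,z,lo,hi):
        w=np.zeros_like(m);w[y-r:y+r+1,x-r:x+r+1]=m[y-r:y+r+1,x-r:x+r+1]
        N,l,s,c=cv2.connectedComponentsWithStats(w,connectivity=4)
        o=[(s[i,4],c[i].round(1),plane(n,c[i:i+1],z)[0].round(4)) for i in range(1,N) if lo<=s[i,4]<=hi]
        for q in o:print("   ",*q)
    low=cv2.inRange(h,np.array((0,0,85)),np.array((180,110,255)))
    print(n,"main screws");comp(low,*((130,246) if t else (237,328)),20,.0156,1,12)
    print("sensor screws");comp(low,*((171,188) if t else (204,268)),13,.0156,1,30)
    win=cv2.inRange(h,np.array((80,30,60)),np.array((115,130,200)))
    print("cap window");comp(win,*((419,182) if t else (303,110)),9,.033,20,200)
    print("sensor centre");comp(win,*((171,188) if t else (204,268)),8,.0196,8,100)
    cop=cv2.inRange(h,np.array((4,90,40)),np.array((18,255,255)))
    print("sink");comp(cop,*((340,194) if t else (284,158)),20,.025,100,900)
    x,y=(131,246) if t else (237,328)
    for b in blobs(n,masks(im)["copper"],.025,200,900):
        print(*b)
```

```text
top main screws
    1 [135. 240.] [0.4454 0.2816]
    7 [132.4 256.3] [0.4079 0.2854]
    6 [135.5 257. ] [0.4065 0.2781]
sensor screws
    6 [171.2 178.8] [0.5913 0.2049]
    17 [176.2 181.9] [0.5841 0.1926]
    6 [161.8 185.2] [0.5757 0.2262]
    17 [169.4 186.5] [0.5729 0.2082]
    6 [177.2 187.8] [0.57   0.1895]
    1 [163. 192.] [0.5594 0.2225]
    5 [168.  193.8] [0.5553 0.2104]
cap window
sensor centre
sink
    388 [340.2 193.6] [ 0.5627 -0.1934]
[340.3 193.6] [ 0.5626 -0.1934] [53.8 42.7] 13.5
side main screws
    1 [251. 321.] [0.4133 0.2728]
    2 [251.  329.5] [0.4044 0.2891]
    2 [246.  331.5] [0.4112 0.2979]
    2 [250.  331.5] [0.4041 0.2939]
    8 [245.1 339.1] [0.4048 0.313 ]
sensor screws
    1 [191. 255.] [0.6117 0.1993]
    25 [203.3 257.3] [0.5834 0.1906]
    16 [214.9 255.9] [0.5622 0.1744]
    5 [194.8 258.4] [0.599  0.2026]
    7 [209.  259.3] [0.5692 0.1887]
    21 [215.9 261.8] [0.552  0.1866]
    6 [198.  260.5] [0.5895 0.2037]
    17 [203.7 263.8] [0.5735 0.2045]
    6 [209.5 269. ] [0.5547 0.2096]
    8 [198.5 270.1] [0.5749 0.2242]
    7 [192.6 280.7] [0.5718 0.2531]
cap window
    42 [303.8 108.7] [ 0.5924 -0.3863]
sensor centre
    22 [203.7 264. ] [0.5715 0.2069]
sink
    282 [284.5 155.5] [ 0.5597 -0.1846]
[284.2 155.6] [ 0.5603 -0.1837] [61.  53.7] -64.1
[163.8 149.3] [ 0.867  -0.0447] [61.1 43.6] 79.6
```

Run:
```python
from h import *
def rectp(x,y,a,l,w,z):
    c,s=np.cos(np.radians(a)),np.sin(np.radians(a))
    return [[x+c*u-s*v,y+s*u+c*v,z] for u,v in((l/2,w/2),(-l/2,w/2),(-l/2,-w/2),(l/2,-w/2))]
out=[]
for n in("top","side"):
    im=cv2.imread(f"pics/{n}7.png");row=[]
    for (x,y),P,Q in(((130,246) if n=="top" else (237,326),rectp(.4333,.2957,-4.5,.066,.046,.0146),rectp(.4333,.2957,-4.5,.078,.058,.003)),
                 ((340,194) if n=="top" else (284,157),rectp(.5654,-.1965,16.7,.050,.036,.025),rectp(.5654,-.1965,16.7,.062,.048,.003))):
        r=20;k=cv2.resize(im[y-r:y+r,x-r:x+r],(300,300),interpolation=cv2.INTER_NEAREST);k=cv2.convertScaleAbs(k,alpha=1.3)
        for W,c in((P,(255,0,255)),(Q,(0,255,255))):
            q=(pix(n,W)-[x-r,y-r]+.5)*300/(2*r);cv2.polylines(k,[np.int32(q.round())],True,c,1)
        row.append(k)
    out.append(np.hstack(row))
cv2.imwrite("pics/k.png",np.vstack(out))
```

```text
(no output)
```

View pics/k.png

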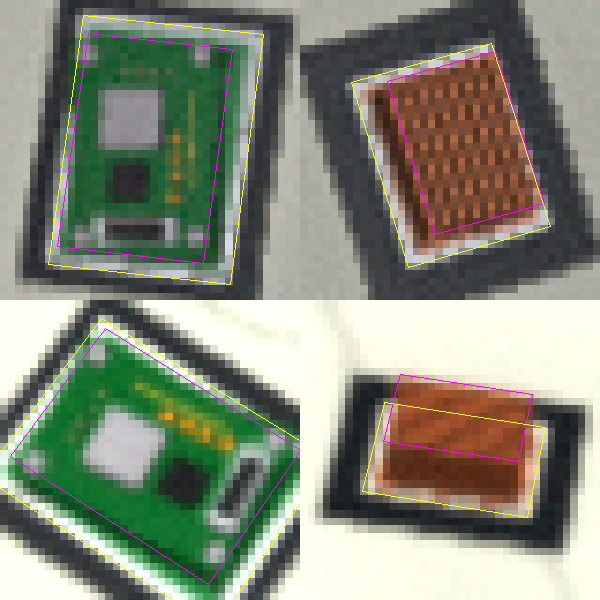

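Run:
```python
from h import *
from itertools import combinations
for n,ps in(("top",[(136.2,232.8),(135.5,256.8),(120.4,256.8)]),("side",[(229.3,312.5),(220.8,327.1),(244.8,339.1)])):
    im=cv2.imread(f"pics/{n}7.png").astype(float);w=im.min(2) # screws are unsaturated: min channel bright on green
    c=[]
    for x,y in ps:
        x0,y0=int(round(x)),int(round(y));p=w[y0-2:y0+3,x0-2:x0+3];p=np.clip(p-np.median(p),0,None)
        Y,X=np.mgrid[y0-2:y0+3,x0-2:x0+3];c.append([(X*p).sum()/p.sum(),(Y*p).sum()/p.sum()])
    W=plane(n,c,.0150);print(n,np.round(c,1).tolist(),W.round(4).tolist())
    for a,b in combinations(range(3),2):
        d=W[a]-W[b];print(a,b,"len",round(np.hypot(*d)*1e3,1),"ang",round(np.degrees(np.arctan2(d[1],d[0])),1))
```

```text
top [[136.5, 232.4], [135.6, 257.0], [120.9, 256.8]] [[0.463, 0.2794], [0.4065, 0.2781], [0.406, 0.3125]]
0 1 len 56.5 ang 1.3
0 2 len 66.0 ang -30.1
1 2 len 34.4 ang -89.1
side [[229.6, 311.3], [220.5, 326.6], [245.2, 339.2]] [[0.4635, 0.2753], [0.4626, 0.314], [0.4047, 0.3128]]
0 1 len 38.7 ang -88.7
0 2 len 69.7 ang -32.5
1 2 len 57.9 ang 1.2
```

```bash
python3 go.py .47 -.1 .15 150
```

```text
t 24.65 d [0.3844 0.2303 0.0426] rot [-0.     0.001 -0.851] rows 7.2 4.5 q7 0.85 F [-0.1  0.8  0.7] w 0.0702 ff 0.0
```

```bash
python3 nudge.py '[[0.07,0.384,0.23,0.03,0,0,-0.85],[0.07,0.384,0.23,0.03,0,0,-0.85],[0.07,0.384,0.23,0.03,0,0,-0.85],[0.07,0.384,0.23,0.03,0,0,-0.85],[0.07,0.384,0.23,0.03,0,0,-0.85]]'; python3 go.py .4343 .295 .09 181.2
```

```text
clock: 25.28
position: [0.4252, -0.225, 0.1711]
tool_rot: [3.141, -0.0, 2.625]
force: [1.2, 0.2, 0.4]
grip_width: 0.0698
finger_force: 0.0
t 25.27 d [0.2489 0.4566 0.0814] rot [ 0.001 -0.    -0.537] rows 8.4 2.9 q7 0.99 F [1.2 0.2 0.4] w 0.0698 ff 0.0
```

```bash
python3 nudge.py '[[0.07,0.249,0.456,0.08,0,0,-0.537],[0.07,0.249,0.456,0.08,0,0,-0.537],[0.07,0.249,0.456,0.08,0,0,-0.537],[0.07,0.249,0.456,0.08,0,0,-0.537],[0.07,0.249,0.456,0.08,0,0,-0.537]]'; python3 go.py .4343 .295 .09 181.2
```

```text
clock: 25.9
position: [0.4314, 0.0839, 0.1234]
tool_rot: [3.141, -0.0, -3.126]
force: [1.6, -0.1, 0.8]
grip_width: 0.07
finger_force: 0.0
t 25.9 d [-0.0062  0.211   0.0336] rot [ 0.001 -0.    -0.005] rows 3.4 0.0 q7 0.66 F [ 1.6 -0.1  0.8] w 0.07 ff 0.0
```

```bash
python3 nudge.py '[[0.07,-0.006,0.205,0.03,0,0,-0.005],[0.07,-0.006,0.205,0.03,0,0,-0.005],[0.07,-0.006,0.205,0.03,0,0,-0.005],[0.07,-0.006,0.205,0.03,0,0,-0.005],[0.07,-0.006,0.205,0.03,0,0,-0.005]]'; python3 nudge.py '[[0.065,0,0,0,0,0,0]]'; python3 go.py .4343 .295 .0056 181.2
```

```text
clock: 26.52
position: [0.4336, 0.2885, 0.0934]
tool_rot: [3.14, -0.002, -3.119]
force: [0.3, -0.5, -0.2]
grip_width: 0.0701
finger_force: 0.0
clock: 26.65
position: [0.4347, 0.2853, 0.0935]
tool_rot: [3.142, -0.001, -3.123]
force: [-0.6, -0.1, 0.6]
grip_width: 0.0651
finger_force: 0.0
t 26.65 d [0.0001 0.0097 0.0879] rot [ 0.    -0.001 -0.002] rows 1.4 0.0 q7 0.28 F [-0.6 -0.1  0.6] w 0.0651 ff 0.0
```

```bash
python3 nudge.py '[[0.065,0,0.0097,0.0,0,0,0],[0.065,0,0.0097,0.05,0,0,0],[0.065,0,0.0097,0.065,0,0,0],[0.065,0,0.0097,0.065,0,0,0],[0.065,0,0.0097,0.065,0,0,0]]'; python3 go.py .4343 .295 .006 181.2
```

```text
clock: 27.28
position: [0.4352, 0.2958, 0.0296]
tool_rot: [3.14, 0.0, -3.124]
force: [0.0, 0.7, 0.1]
grip_width: 0.0651
finger_force: 0.0
t 27.27 d [ 0.0009 -0.0008  0.0236] rot [ 0.001  0.    -0.004] rows 0.4 0.0 q7 0.17 F [0.  0.7 0.1] w 0.0651 ff 0.0
```

```bash
python3 nudge.py '[[0.065,0.0009,-0.0008,0.012,0,0,-0.004],[0.065,0.0009,-0.0008,0.02,0,0,-0.004],[0.065,0.0009,-0.0008,0.0234,0,0,-0.004],[0.065,0.0009,-0.0008,0.0234,0,0,-0.004]]' 30; python3 nudge.py '[[0.055,0,0,0,0,0,0],[0.05,0,0,0,0,0,0],[0.046,0,0,0,0,0,0],[0.03,0,0,0,0,0,0],[0.03,0,0,0,0,0,0]]' 30; python3 nudge.py '[[0.03,0,0,-0.004,0,0,0],[0.03,0,0,-0.01,0,0,0],[0.03,0,0,-0.01,0,0,0]]' 30; python3 go.py .4333 .2957 .008 175.5
```

```text
clock: 27.78
position: [0.4337, 0.2946, 0.0047]
tool_rot: [3.141, -0.001, -3.12]
force: [-0.0, 0.9, 0.1]
grip_width: 0.0648
finger_force: 0.0
clock: 28.4
position: [0.434, 0.2947, 0.0053]
tool_rot: [3.141, -0.0, -3.12]
force: [-1.2, -1.4, 7.5]
grip_width: 0.0442
finger_force: 29.5
clock: 28.78
position: [0.4341, 0.2947, 0.0155]
tool_rot: [3.141, -0.0, -3.12]
force: [0.6, 0.7, -0.3]
grip_width: 0.0442
finger_force: 30.6
t 28.77 d [0.0008 0.001  0.0075] rot [ 0.001 -0.     0.1  ] rows 0.1 0.5 q7 0.15 F [ 0.6  0.7 -0.3] w 0.0442 ff 30.6
```

```bash
python3 nudge.py '[[0.03,0.0008,0.001,0,0,0,0.1],[0.03,0.0008,0.001,0,0,0,0.1],[0.03,0.0008,0.001,0.006,0,0,0.1],[0.03,0.0008,0.001,0.006,0,0,0.1]]' 30; python3 go.py .4333 .2957 .0055 175.5
cat > scr.py <<'E'
from h import *
import sys
z=float(sys.argv[1]);n="side";im=imaging.grab_frame(n);cv2.imwrite("pics/side_s%s.png"%sys.argv[2],im)
w=im.astype(float).min(2)
x,y=237,326;m=np.uint8(w>np.maximum(45,cv2.medianBlur(im,9).min(2)+18))*255
z0=np.zeros_like(m);z0[y-22:y+22,x-22:x+22]=m[y-22:y+22,x-22:x+22]
N,l,s,c=cv2.connectedComponentsWithStats(z0)
for i in range(1,N):
    if 3<=s[i,4]<=40:print(s[i,4],c[i].round(1),plane(n,c[i:i+1],z)[0].round(4))
E
python3 scr.py .0175 1
```

```text
clock: 29.28
position: [0.4328, 0.2954, 0.0084]
tool_rot: [-3.141, -0.002, 3.065]
force: [-0.3, -0.3, -0.0]
grip_width: 0.0443
finger_force: 30.6
t 29.27 d [-0.0005  0.0004  0.0029] rot [-0.    -0.002  0.002] rows 0.0 0.0 q7 0.06 F [-0.3 -0.3 -0. ] w 0.0443 ff 30.6
5 [215.4 305.2] [0.4963 0.2789]
6 [241.2 305.2] [0.4485 0.2522]
16 [219.5 315.4] [0.4767 0.2945]
17 [250.8 315.3] [0.4194 0.2625]
5 [224.6 321.8] [0.46   0.3016]
5 [252.4 321.8] [0.4096 0.2736]
18 [219.1 324. ] [0.4675 0.3113]
25 [218.1 330.9] [0.4614 0.3252]
13 [217.5 339. ] [0.4536 0.3407]
8 [244.1 339.9] [0.4055 0.3159]
```

```bash
python3 nudge.py '[[0.03,-0.0005,0.0004,0.001,0,0,0],[0.03,-0.0005,0.0004,0.0018,0,0,0],[0.03,-0.0005,0.0004,0.0024,0,0,0],[0.03,-0.0005,0.0004,0.0027,0,0,0],[0.03,-0.0005,0.0004,0.0027,0,0,0]]' 30;  python3 nudge.py '[[0.055,0,0,0,0,0,0],[0.065,0,0,0,0,0,0],[0.07,0,0,-0.01,0,0,0],[0.07,0,0,-0.06,0,0,0],[0.07,0,0,-0.1,0,0,0]]'; python3 go.py .40 .05 .2 175.5
```

```text
clock: 29.95
position: [0.4335, 0.2959, 0.0063]
tool_rot: [3.141, -0.001, 3.063]
force: [0.1, 0.8, -0.1]
grip_width: 0.0444
finger_force: 30.6
clock: 30.58
position: [0.4334, 0.2961, 0.1084]
tool_rot: [3.141, -0.001, 3.064]
force: [0.8, 0.4, 0.3]
grip_width: 0.0699
finger_force: 0.0
t 30.57 d [ 0.0143 -0.2479 -0.0918] rot [ 0.001 -0.001  0.001] rows 4.2 0.0 q7 0.2 F [0.8 0.4 0.3] w 0.0699 ff 0.0
```

```bash
python3 nudge.py '[[0.07,0,-0.35,-0.1,0,0,0.2],[0.07,0,-0.35,-0.1,0,0,0.4],[0.07,0,-0.35,-0.1,0,0,0.4],[0.07,0,-0.35,-0.1,0,0,0.4],[0.07,0,-0.35,-0.1,0,0,0.4]]'
python3 - <<'E'
from h import *
from itertools import combinations
ims={n:imaging.grab_frame(n) for n in("top","side")}
for n in ims: cv2.imwrite(f"pics/{n}9.png",ims[n])
I=[]
for n,ps in(("top",[(136.2,232.8),(135.5,256.8),(120.4,256.8)]),("side",[(229.3,312.5),(220.8,327.1),(244.8,339.1)])):
    im=ims[n].astype(float);w=im.min(2);c=[]
    for x,y in ps:
        # two passes: brightest unsaturated spot near the guess, then centroid
        x0,y0=int(round(x)),int(round(y))
        p=cv2.GaussianBlur(w,(3,3),0)[y0-2:y0+3,x0-2:x0+3];j=np.unravel_index(p.argmax(),p.shape);x0+=j[1]-2;y0+=j[0]-2
        p=w[y0-2:y0+3,x0-2:x0+3];p=np.clip(p-np.median(p),0,None)
        Y,X=np.mgrid[y0-2:y0+3,x0-2:x0+3];c.append([(X*p).sum()/p.sum(),(Y*p).sum()/p.sum()])
    W=plane(n,c,.0150);print(n,np.round(c,1).tolist(),W.round(4).tolist())
    for a,b in combinations(range(3),2):
        d=W[a]-W[b];print(a,b,"len",round(np.hypot(*d)*1e3,1),"ang",round(np.degrees(np.arctan2(d[1],d[0])),1))
    x,y=(130,246) if n=="top" else (237,326)
    I.append(cv2.resize(ims[n][y-22:y+22,x-22:x+22],(400,400)))
cv2.imwrite("pics/l.png",np.hstack(I))
E
```

```text
clock: 31.2
position: [0.41, -0.0031, 0.1925]
tool_rot: [-3.141, -0.0, 2.664]
force: [1.8, -0.3, 0.5]
grip_width: 0.0702
finger_force: 0.0
top [[137.4, 233.8], [134.0, 257.9], [117.4, 255.9]] [[0.4599, 0.2772], [0.4043, 0.2817], [0.4077, 0.321]]
0 1 len 55.8 ang -4.7
0 2 len 68.1 ang -40.0
1 2 len 39.4 ang -95.0
side [[229.9, 309.9], [218.3, 324.8], [245.4, 336.3]] [[0.4645, 0.2723], [0.4685, 0.3129], [0.4075, 0.3072]]
0 1 len 40.8 ang -95.6
0 2 len 66.9 ang -31.5
1 2 len 61.4 ang 5.3
```

View pics/l.png

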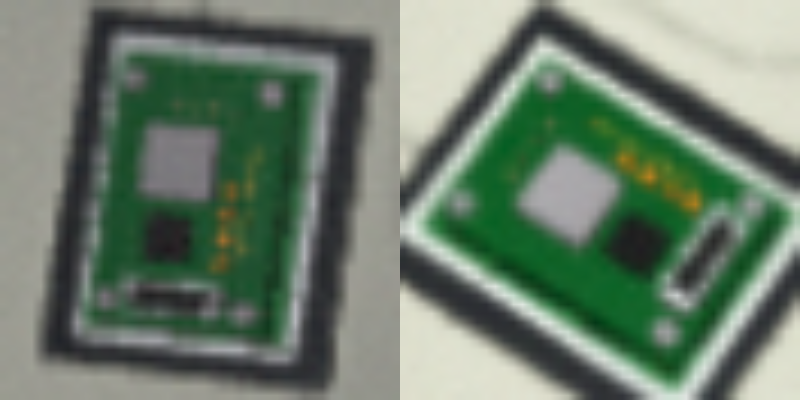

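Run:
```python
from h import *
for n,o,ps in(("top",(108,224),[(133,78),(270,95),(105,297),(243,313)]),("side",(215,304),[(60,203),(150,82),(266,332),(352,207)])):
    c=(np.array(ps)+.5)*44/400-.5+o;W=plane(n,c,.015)
    A=lambda a,b:round(np.degrees(np.arctan2(*(W[a]-W[b])[::-1])),1)
    print(n,W.mean(0).round(4),"x-axis",A(0,2),A(1,3),"y-axis",A(0,1)-90,A(2,3)-90)
```

```text
top [0.4334 0.2971] x-axis -3.7 -3.7 y-axis -5.400000000000006 -4.700000000000003
side [0.4329 0.2962] x-axis -3.9 -4.3 y-axis -4.700000000000003 -4.200000000000003
```

Run:
```python
from h import *
for n,x,y in(("top",340,194),("side",284,157)):
    im=cv2.imread(f"pics/{n}7.png");h=hsv(im)
    m=cv2.inRange(h,np.array((2,80,30)),np.array((20,255,255)))
    c=[c for c in cv2.findContours(m,0,cv2.CHAIN_APPROX_NONE)[0] if cv2.pointPolygonTest(c,(x,y),False)>=0][0][:,0]
    W=plane(n,c,.025);t=np.radians(16.7);u=(W-[.5654,-.1965])@np.array([[np.cos(t),-np.sin(t)],[np.sin(t),np.cos(t)]])*1e3
    print(n,"extent along/across mm",u.min(0).round(1),u.max(0).round(1))
    for k,nm in((1,"y"),(0,"x")):
        for s in(1,-1):
            # outer edge: extreme across-value in each bin along the other axis
            o=u[:,1-k];e=[]
            for b in np.arange(-16,16,4) if k==1 else np.arange(-12,12,4):
                q=u[(o>=b)&(o<b+4)]
                if len(q):e.append((b+2,(s*q[:,k]).max()*s))
            e=np.array(e);f=np.polyfit(*e.T,1);print("  edge",nm,s,"at",f[1].round(1),"slope deg",np.degrees(np.arctan(f[0])).round(1))
```

```text
top extent along/across mm [-29.3 -17.6] [24.6 24.7]
  edge y 1 at 23.9 slope deg 0.9
  edge y -1 at -16.8 slope deg 1.2
  edge x 1 at 23.6 slope deg -0.1
  edge x -1 at -28.0 slope deg -0.2
side extent along/across mm [-30.  -16.9] [26. 43.]
  edge y 1 at 39.3 slope deg -0.4
  edge y -1 at -15.2 slope deg 1.9
  edge x 1 at 23.4 slope deg -9.6
  edge x -1 at -26.4 slope deg -8.0
```

```bash
python3 nudge.py '[[0.07,0,0,0,0,0,0],[0.07,0,0,0,0,0,0]]'; python3 -c "
from workcell import bot, imaging, job
print(job.job_done())"
```

```text
clock: 31.55
position: [0.4105, 0.0, 0.1914]
tool_rot: [3.141, -0.001, 2.666]
force: [-0.2, 0.4, 0.8]
grip_width: 0.0696
finger_force: 0.0
the job is handed in; nothing more can be done
None
```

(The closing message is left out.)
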